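# Lock the ribbon reel on its spindle with a hairpin clip

### The arm

A 6-joint arm with a two-finger parallel gripper is mounted at the origin on the work surface; the furniture and walls round the work are solid. World frame = base frame: x ahead of the robot, y to its left, z up, the work surface at z = 0. Lengths are in m, angles in rad, forces in N, time in s.
With the tool pointing down it reaches from about 0.325 to 0.85 m from the base axis. Payload 15.5 kg.
Tool frame: the origin (TCP) lies at the very end of the fingers, on their centre line; the grasp point (between the pads) lies robot.grip_point_offset behind it (robot.grip_point_offset is the distance from the TCP to the grasp point, in m); x points along the fingers, y is the direction in which the jaws open and shut, and the axes are right-handed (so a half turn about x gives the same grasp; the last joint's range is limited). The gripper opens to 91 mm and grips with 3 to 60 N. Pads are 32 mm wide; open, the fingers measure 118 mm over their backs; the gripper's body (76 mm by 178 mm) begins 60 mm behind the grasp point.
Start: joints at [-1.341, 0.494, 1.345, -0, 1.302, -0.096], TCP at [0.199, -0.592, 0.214] pointing down, gripper open.
Joint ranges: [-2.91, 2.91], [-0.82, 2.16], [0.22, 2.67], [-1.22, 4.37], [0.12, 2.79], [-3.08, 3.08]. Speed limits (rad/s): [1.89, 1.89, 2.57, 3.01, 3.01, 3.01].

### API

Orientations are given as a rotation vector (axis times angle).
In Python, from bench import robot gives the robot as it stands. The module is installed in compiled form; this text tells all that it offers.
- The arm moves only by the tool servo_tool, never from a script. Its argument "commands" is a list of rows, each a list of 3 entries, a list of its own where there are three numbers: the turn, a rotation vector about the tool's x, y, z in degrees, then the shift along the tool's x, y, z in m, then the closure, from 0 (fully open) to 1 (shut). In form: [[[ax, ay, az], [tx, ty, tz], gripper], ...]. A call has 1 to 20 rows; each row is the pose to reach, as a shift and turn from the pose commanded when the call began, along the tool's axes at that moment; what a row does not reach only later rows make up. A row lasts 1/10 s, in which the tool goes at most 50 mm and 8.59 degrees, less where a joint would pass 70% of its speed; a pose out of reach is approached as far as the arm can. A call with a gripper value outside its range is refused whole. The fingers move at their own pace and stop on an object; "grip_force" is the grip in N (left out, the last holds). Time passes only in rows, so rows that repeat a pose let the fingers close. It gives the time, the measured TCP pose, the force and the opening at its end, in the units of the state.
- robot.get_state(): the state, without advancing time (a new reading comes with each control period).
- robot.snapshot(name): name is "scene" or "side" or "wrist"; returns the picture (384x512x3 uint8, red, green, blue); there is no depth.
- robot.camera_info(name): a dict with "vfov" (degrees; the focal length in pixels is half the picture's height over the tangent of half this angle, whatever the lens; pixels are square), "cx", "cy" (the principal point, pixels), "k1" (the pictures are not rectified: a ray, as slopes to the right and down, at radius r is drawn at 1 + k1 r^2 times it, then the intrinsics apply), "world_to_cam" (4x4, takes a point from world to camera coordinates). Camera axes: x right, y down, z forward; pixel columns grow to the right and rows downward; lengths in m; the calibration is good to about 2 mm. A picture is of the moment at which its call begins: read the wrist's pose just before it. camera_info takes no time and is no camera call; for the wrist camera it gives the pose at the moment of the call.
- robot.hand_in(): hands the job in, once; it reports no verdict.
The state is a dict: "t": time; "joint_positions": joint angles; "qd": joint speeds; "tau": joint torques, N m; "tool_pos": TCP position; "eef_rot": TCP orientation; "force": force on the tool from outside, world axes, zero at the start; "wrist_torque": the same for the moment, N m; "width": finger opening in m.
Only numpy, scipy, OpenCV 4.12 (cv2) and the standard library are available. Lean on these libraries where they do the work, as an engineer would, in place of code of your own. Each camera call takes 0.05 s, during which the arm holds its last target. There are 200 camera calls.

### The job

Put the ribbon reel over the upright spindle of the reel stand so that it rests on the stand, then lock it there with the sprung hairpin clip: slide the clip's straight leg through the spindle's cross hole until the sprung arm has snapped over the shank and the clip's stop plate is fully home against it. The spindle can stand as much as a centimetre off the middle of its stand, so feel your way in and push gently, never forcing the clip; leave the other things where they are, and let go of everything.

Things in the scene. Friction and masses are not known exactly. Their poses are not given: they have to be found in the camera images.
- stand: Reel stand, fixed: wooden base plate 160 x 110 x 12 mm with an upright steel spindle: shank 22 mm thick, top 90 mm above the origin (last 9 mm coned to 10 mm), foot disc 33 mm wide, 3 mm thick. Origin: centre of the plate's underside, z up. The spindle is clamped in a slotted foot: its axis stands up to 12 mm off the origin in x and up to 6 mm in y; this is not measured.
- hole_nominal (a point): Centre of the spindle's cross hole if the spindle stood in the middle of the stand, 68 mm above the stand's origin, same axes. The real hole is up to 12 mm off in x and 6 mm in y, as the spindle is; its height is true. It runs right through the shank along x, 7.6 mm wide (y), 8.4 mm high (z); both mouths flare to 15 mm wide (y). The clip may go in from either end.
- reel_mid (a point): Centre of the loose ribbon reel, 20 mm above its underside, z along the bore. An upright spool of about 80 g: 40 mm tall, 66 mm over its two wooden flanges (each 5 mm thick), 58 mm over the wound ribbon, bore 48 mm right through. On the stand its underside rests 12 to 15 mm above the stand's origin.
- clip: Steel hairpin clip, about 60 g, lying level. Origin: on the straight leg's axis, where the spindle's axis is when the clip is home, 9.5 mm above the worktop at the start; x toward the leg's tip, z up. Leg 6 mm thick. Stop plate 18 wide, 19 high, front face at x = -11 mm, meets the shank when home. Sprung arm beside the leg at +y: hump at x = +12 mm, flared end at x = +31, y = +17 mm.
- clip_tip (a point): Tip of the clip's straight leg, at x = +44 mm in the clip's frame; the last 5 mm are a thinner nose, 3.6 mm thick. Pushing the arm's hump over the shank takes some 3 to 12 N along the leg; more than 22 N between clip and stand is forcing it.
- clip_tab (a point): Point in the clip's upright black grip tab, 15 mm above the leg's axis, at x = -52 mm, y = 0 in the clip's frame. The tab is a block 26 mm long (x), 12 mm thick (y), from 9.5 mm below to 32 mm above the leg's axis.
- clip_arm (a joint): Opening angle of the clip's sprung arm (rad), spring-returned: 0 when free, about 0.11 to 0.17 when the hump rides over the shank, about 0.02 to 0.07 when the clip is home and the arm hugs the shank.
- brass_weight: Bystander: a loose brass scale weight, 38 mm wide, 34 mm high; origin at the centre of its underside.
- small_weight: Bystander: a loose small brass scale weight, 25 mm wide, 23 mm high; origin at the centre of its underside.
- wrapped_sweet: Bystander: a loose wrapped sweet, 20 x 51 x 18 mm; origin at the centre of its underside.
Mind the look-alikes: they are no part of the job. Of the things like the part that bears reel_mid, leave any that is black, purple or red; of the rest the smaller one is meant.

How it is judged:
By the outcome, as a careful person would: the job done as asked, in the order asked, and still so for the second after the job is handed in, with the robot touching nothing.
It also fails if it takes over 72 s, if anything falls off the work surface, if the arm or the gripper's body presses on something with over 40 N, if the wrist force passes 120 N, or if a joint passes its speed limit or range.

## Working session

There is one attempt and no reset: what is moved stays moved. The work goes in short steps, Python scripts to look and compute and a tool call to move; the robot and the scene stay as the last step left them, time stands still between calls to the robot, and variables do not carry over. Pictures are saved under pics/ and viewed, about 8 in all and at most 12, crops included, and the job is handed in when it is done.

Besides the shell and the picture viewer there is one more tool, called after "Call:" as name([rows], argument=value, ...), one row to a line, values as JSON. servo_tool: Moves the arm, as the interface text tells. Its arguments: {"type":"object","properties":{"commands":{"type":"array","items":{"type":"array"}},"grip_force":{"type":"number"}},"required":["commands"]}

```bash
mkdir -p pics; cat > h.py <<'E'
import numpy as np, cv2
from bench import robot
from scipy.spatial.transform import Rotation as R
def info(n):
    return robot.camera_info(n)
def ray(ci,u,v):
    f=192/np.tan(np.radians(ci['vfov'])/2)
    a=np.array([(u-ci['cx'])/f,(v-ci['cy'])/f]); s=a.copy()
    for _ in range(30): s=a/(1+ci['k1']*(s@s))
    T=np.array(ci['world_to_cam']); Rm=T[:3,:3]
    return -Rm.T@T[:3,3], Rm.T@np.array([s[0],s[1],1])
def onz(ci,u,v,z):
    o,d=ray(ci,u,v); return o+d*(z-o[2])/d[2]
def proj(ci,p):
    f=192/np.tan(np.radians(ci['vfov'])/2)
    T=np.array(ci['world_to_cam']); c=T[:3,:3]@np.array(p)+T[:3,3]
    s=c[:2]/c[2]; s=s*(1+ci['k1']*(s@s)); return np.array([ci['cx'],ci['cy']])+f*s
def tri(c1,p1,c2,p2):
    o1,d1=ray(c1,*p1);o2,d2=ray(c2,*p2)
    d1/=np.linalg.norm(d1);d2/=np.linalg.norm(d2)
    t=np.linalg.lstsq(np.c_[d1,-d2],o2-o1,rcond=None)[0]
    a,b=o1+t[0]*d1,o2+t[1]*d2
    return (a+b)/2,np.linalg.norm(a-b)
def snap(n,name):
    ci=info(n); im=robot.snapshot(n); cv2.imwrite(f'pics/{name}.png',im[:,:,::-1]); return ci,im
E
python3 - <<'E'
from h import *
s=robot.get_state(); print({k:np.round(v,3) for k,v in s.items()}, robot.grip_point_offset)
a=[]
for n in('scene','side'):
    ci,im=snap(n,n+'0'); T=np.array(ci['world_to_cam']); print(n,np.round(-T[:3,:3].T@T[:3,3],3),np.round(T[2,:3],2),ci['vfov'],ci['k1'])
    a.append(im)
cv2.imwrite('pics/both.png',np.vstack([cv2.resize(x,(800,600)) for x in a])[:,:,::-1])
E
```

```text
{'t': np.float64(0.0), 'joint_positions': array([-1.342,  0.494,  1.346, -0.   ,  1.303, -0.095]), 'qd': array([-0.   ,  0.   , -0.   , -0.001, -0.001,  0.001]), 'tau': array([ 3.0000e-03, -8.7883e+01, -3.8185e+01,  7.1000e-02,  5.4000e-02,
       -0.0000e+00]), 'tool_pos': array([ 0.199, -0.592,  0.213]), 'eef_rot': array([ 2.046,  0.337, -2.046]), 'force': array([ 0.348, -0.135, -0.539]), 'wrist_torque': array([ 0.016,  0.044, -0.027]), 'width': np.float64(0.091)} 0.0188
scene [-0.265  0.86   0.717] [ 0.6  -0.64 -0.48] 47.17966144465641 -0.14645690695447985
side [ 0.592 -0.861  0.888] [-0.05  0.73 -0.68] 46.4619885445569 -0.040973024565701906
```

View pics/scene0.png

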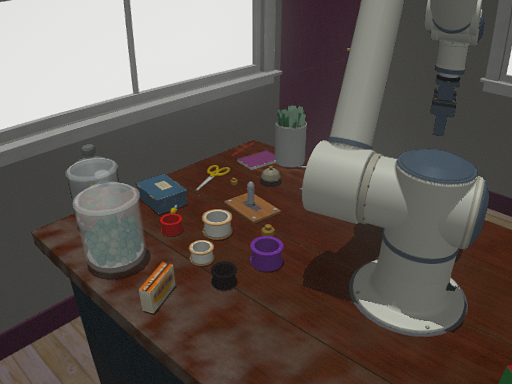

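View pics/side0.png

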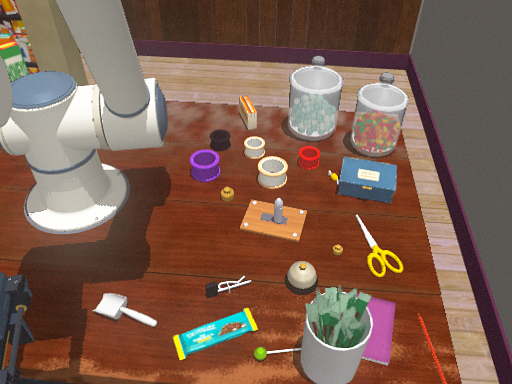

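Side view: the small cream reel is at (254,147), the stand at (275,220), and the clip at (228,286) with its tab at the left end. In the scene view the reel is at (201,252) and the stand at (252,205). Next I'll measure these.

```bash
python3 - <<'E'
from h import *
im=cv2.imread('pics/side0.png'); ci=info('side'); cs=info('scene')
c=np.hstack([cv2.resize(im[270:302,198:262],(400,200),interpolation=cv2.INTER_CUBIC),cv2.resize(im[192:247,225:335],(400,200),interpolation=cv2.INTER_CUBIC)])
d=cv2.imread('pics/scene0.png')
c2=np.hstack([cv2.resize(im[130:165,224:294],(400,200),interpolation=cv2.INTER_CUBIC),cv2.resize(d[175:225,212:312],(400,200),interpolation=cv2.INTER_CUBIC)])
cv2.imwrite('pics/crop.png',np.vstack([c,c2]))
for n,u,v,z in [('reel',254,142,.04),('reelL',244,142,.04),('reelR',265,142,.04),('bigL',257,166,.04),('bigR',288,166,.04),('stand',275,220,.012),('tab',211,284,.04),('tip',252,284,.0095)]:
    print(n,np.round(onz(ci,u,v,z),3))
print(np.round(onz(cs,201,246,.04),3),np.round(onz(cs,252,206,.012),3))
print('spindle top',tri(ci,(278.5,199),cs,(251,183)))
E
```

```text
reel [0.481 0.248 0.04 ]
reelL [0.45  0.245 0.04 ]
reelR [0.515 0.252 0.04 ]
bigL [0.501 0.134 0.04 ]
bigR [0.592 0.143 0.04 ]
stand [ 0.567 -0.049  0.012]
tab [ 0.437 -0.285  0.04 ]
tip [ 0.527 -0.255  0.009]
[0.481 0.245 0.04 ] [ 0.557 -0.04   0.012]
spindle top (array([ 0.57155259, -0.04804294,  0.08806699]), np.float64(0.004590498257317513))
```

View pics/crop.png

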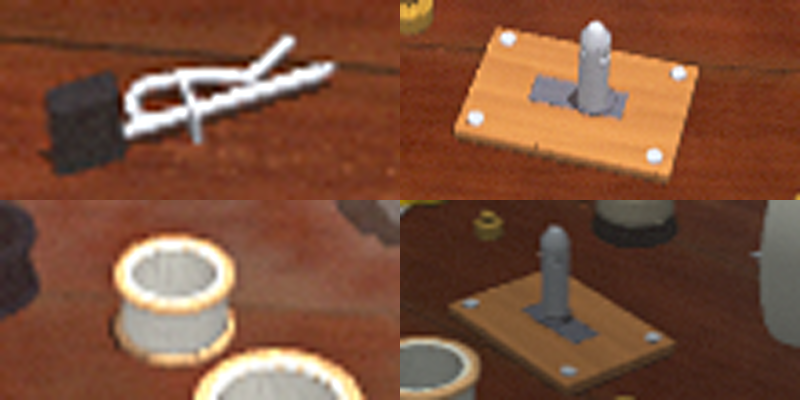

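Crops: the clip's leg points toward +x with the sprung arm on the +y side. The spindle is near (0.57,-0.048) and the reel near (0.481,0.247). Next I'll work out the stand pose and the move to a hover.

```bash
cat >> h.py <<'E'
def go(pos,yaw,tilt=None):
    "turn(deg)/shift in tool axes to reach TCP pos, tool x down, tool y at world yaw (deg), nearest of half turns"
    s=robot.get_state(); R0=R.from_rotvec(s['eef_rot']).as_matrix(); best=None
    for y in (yaw,yaw+180):
        c,sn=np.cos(np.radians(y)),np.sin(np.radians(y))
        x=np.array([0,0,-1.]); yy=np.array([c,sn,0]); Rt=np.c_[x,yy,np.cross(x,yy)]
        rv=np.degrees(R.from_matrix(R0.T@Rt).as_rotvec())
        if best is None or np.linalg.norm(rv)<np.linalg.norm(best): best=rv
    sh=R0.T@(np.array(pos)-s['tool_pos'])
    print('turn',np.round(best,2),'shift',np.round(sh,4),'rows>=',int(max(np.linalg.norm(best)/8.59,np.linalg.norm(sh)/.05))+1, 'q',np.round(s['joint_positions'],2),'jaw yaw',np.round(np.degrees(np.arctan2(R0[1,1],R0[0,1])),1))
def cornr(im,u,v): pass
E
python3 - <<'E'
from h import *
ci=info('side'); cs=info('scene')
# plate screws / corners read from the crops (side)
f=lambda x,y:(225+(x-400)*110/400-.5,192+y*55/200-.5)
P=[onz(ci,*f(*p),.012) for p in [(508,38),(678,74),(653,156),(475,118)]]
print(np.round(P,4)); P=np.array(P); print('centre',P.mean(0),'yaws',[np.degrees(np.arctan2(*(b-a)[[1,0]])) for a,b in [(P[0],P[1]),(P[3],P[2]),(P[3],P[0]),(P[2],P[1])]],np.linalg.norm(P[1]-P[0]),np.linalg.norm(P[3]-P[0]))
g=lambda x,y:(198+x*64/400-.5,270+y*32/200-.5)
tip=onz(ci,*g(331,70),.0095); root=onz(ci,*g(130,130),.0095)
print('clip',tip,root,np.degrees(np.arctan2(*(tip-root)[[1,0]])),np.linalg.norm(tip-root))
go([.44,-.28,.24],108)
E
```

```text
[[ 0.5053  0.013   0.012 ]
 [ 0.6353 -0.0122  0.012 ]
 [ 0.6195 -0.0947  0.012 ]
 [ 0.4896 -0.071   0.012 ]]
centre [ 0.56242777 -0.04120855  0.012     ] yaws [np.float64(-10.96306127834822), np.float64(-10.341683409361826), np.float64(79.46499039673786), np.float64(79.14249303909281)] 0.13249681661031462 0.08546751816650668
clip [ 0.52233326 -0.24615606  0.0095    ] [ 0.45131451 -0.27974601  0.0095    ] 25.31288524521587 0.07856173932803005
turn [ 0.61 -0.    0.06] shift [-0.0263 -0.2189 -0.3276] rows>= 8 q [-1.34  0.49  1.35 -0.    1.3  -0.1 ] jaw yaw -71.4
```

Call:
servo_tool([
  [[6, 0, 0], [-0.03, -0.22, -0.328], 0],
  [[6, 0, 0], [-0.03, -0.22, -0.328], 0],
  [[6, 0, 0], [-0.03, -0.22, -0.328], 0],
  [[6, 0, 0], [-0.03, -0.22, -0.328], 0],
  [[6, 0, 0], [-0.03, -0.22, -0.328], 0],
  [[6, 0, 0], [-0.03, -0.22, -0.328], 0],
  [[6, 0, 0], [-0.03, -0.22, -0.328], 0],
  [[6, 0, 0], [-0.03, -0.22, -0.328], 0],
  [[6, 0, 0], [-0.03, -0.22, -0.328], 0],
  [[6, 0, 0], [-0.03, -0.22, -0.328], 0],
  [[6, 0, 0], [-0.03, -0.22, -0.328], 0],
  [[6, 0, 0], [-0.03, -0.22, -0.328], 0],
])

```text
t: 1.3
tool_pos: [0.4394, -0.28, 0.2437]
eef_rot: [2.106, 0.231, -2.106]
force: [0.4, 0.2, 0.5]
width: 0.091
```

```bash
python3 - <<'E'
from h import *
ci,im=snap('wrist','w1'); T=np.array(ci['world_to_cam']); print(np.round(-T[:3,:3].T@T[:3,3],3),np.round(T[2,:3],2),ci['vfov'])
print(robot.get_state()['tool_pos'])
for p in [(.4513,-.2797,.0095),(.5223,-.246,.0095)]: print(proj(ci,p))
go([.47,.24,.24],90)
E
```

```text
[ 0.511 -0.265  0.414] [-0.25 -0.06 -0.97] 60.843247525738754
[ 0.43944373 -0.2800454   0.24374504]
[257.44219473 162.15387657]
[242.80518278  98.52573518]
turn [1.251e+01 2.000e-02 1.000e-02] shift [ 0.0038 -0.5011 -0.1425] rows>= 11 q [-0.68  0.32  1.56 -0.    1.27  0.67] jaw yaw -77.5
```

View pics/w1.png

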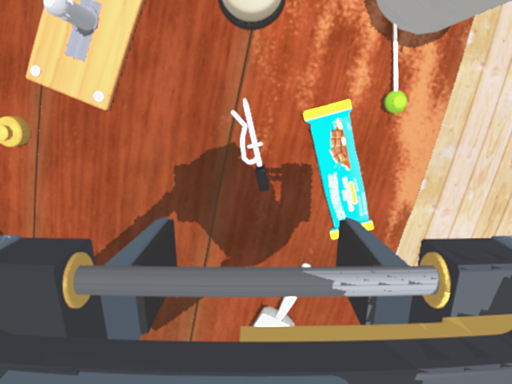

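Wrist view: the clip's tab is at (263,178) and its tip at (246,99), which agrees with the side view. Next, hover near the reel.

Call:
servo_tool([
  [[12.5, 0, 0], [0.0, -0.508, -0.114], 0],
  [[12.5, 0, 0], [0.0, -0.508, -0.114], 0],
  [[12.5, 0, 0], [0.0, -0.508, -0.114], 0],
  [[12.5, 0, 0], [0.0, -0.508, -0.114], 0],
  [[12.5, 0, 0], [0.0, -0.508, -0.114], 0],
  [[12.5, 0, 0], [0.0, -0.508, -0.114], 0],
  [[12.5, 0, 0], [0.0, -0.508, -0.114], 0],
  [[12.5, 0, 0], [0.0, -0.508, -0.114], 0],
  [[12.5, 0, 0], [0.0, -0.508, -0.114], 0],
  [[12.5, 0, 0], [0.0, -0.508, -0.114], 0],
  [[12.5, 0, 0], [0.0, -0.508, -0.114], 0],
  [[12.5, 0, 0], [0.0, -0.508, -0.114], 0],
  [[12.5, 0, 0], [0.0, -0.508, -0.114], 0],
  [[12.5, 0, 0], [0.0, -0.508, -0.114], 0],
  [[12.5, 0, 0], [0.0, -0.508, -0.114], 0],
])

```text
t: 2.85
tool_pos: [0.4407, 0.2403, 0.244]
eef_rot: [2.221, -0.0, -2.221]
force: [0.3, 0.1, 0.3]
width: 0.0913
```

```bash
python3 - <<'E'
from h import *
ci,im=snap('wrist','w2'); s=robot.get_state(); print(s['tool_pos'])
print(proj(ci,(.481,.247,.04)),proj(ci,(.514,.247,.04)))
go([.481,.247,.1],90)
E
```

```text
[0.4406752  0.24044893 0.24401073]
[249.64244068 141.30066191] [249.50448275 111.50210423]
turn [ 0.01 -0.   -0.  ] shift [ 0.144  -0.0065 -0.0403] rows>= 3 q [ 0.38  0.29  1.6  -0.    1.25  1.95] jaw yaw -90.0
```

View pics/w2.png

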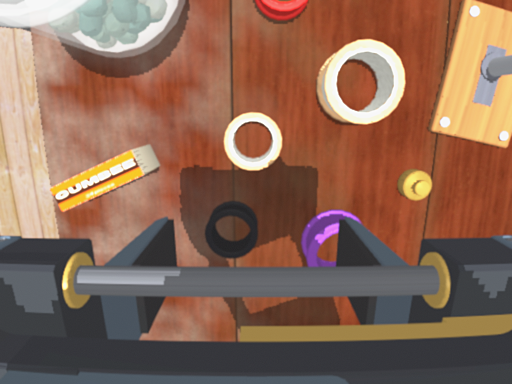

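Wrist view: the small cream reel is centred at (253,141) and 58 px wide, about 65 mm. That puts it at (0.481,0.244), with free space beside it for both fingers. I'll descend and grip.

Call:
servo_tool([
  [[0, 0, 0], [0.05, -0.0036, -0.0405], 0],
  [[0, 0, 0], [0.1, -0.0036, -0.0405], 0],
  [[0, 0, 0], [0.14, -0.0036, -0.0405], 0],
  [[0, 0, 0], [0.18, -0.0036, -0.0405], 0],
  [[0, 0, 0], [0.21, -0.0036, -0.0405], 0],
  [[0, 0, 0], [0.225, -0.0036, -0.0405], 0],
  [[0, 0, 0], [0.233, -0.0036, -0.0405], 0],
  [[0, 0, 0], [0.233, -0.0036, -0.0405], 0],
  [[0, 0, 0], [0.233, -0.0036, -0.0405], 0.2],
  [[0, 0, 0], [0.233, -0.0036, -0.0405], 0.4],
  [[0, 0, 0], [0.233, -0.0036, -0.0405], 0.4],
  [[0, 0, 0], [0.233, -0.0036, -0.0405], 0.4],
  [[0, 0, 0], [0.233, -0.0036, -0.0405], 0.4],
  [[0, 0, 0], [0.233, -0.0036, -0.0405], 0.4],
  [[0, 0, 0], [0.233, -0.0036, -0.0405], 0.4],
], grip_force=8)

```text
t: 4.4
tool_pos: [0.4813, 0.2453, 0.0116]
eef_rot: [2.222, 0.003, -2.219]
force: [-0.4, -0.5, 8.2]
width: 0.0654
```

```bash
python3 - <<'E'
from h import *
go([.5716,-.048,.16],79)
E
```

```text
turn [11.11 -0.06  0.03] shift [-0.1484  0.2934 -0.0898] rows>= 7 q [ 0.36  0.66  1.75 -0.    0.74  1.93] jaw yaw -89.9
```

Call:
servo_tool([
  [[0, 0, 0], [-0.03, 0, 0], 0.4],
  [[0, 0, 0], [-0.08, 0, 0], 0.4],
  [[0, 0, 0], [-0.13, 0, 0], 0.4],
  [[0, 0, 0], [-0.16, 0, 0], 0.4],
  [[0, 0, 0], [-0.16, 0, 0], 0.4],
  [[0, 0, 0], [-0.16, 0, 0], 0.4],
])

```text
t: 5.0
tool_pos: [0.4809, 0.2452, 0.1712]
eef_rot: [2.222, 0.003, -2.22]
force: [0.6, 0.0, -1.2]
width: 0.0655
```

```bash
python3 - <<'E'
from h import *
ci=info('side'); cs=info('scene')
f=lambda x,y:(225+(x-400)*110/400-.5,192+y*55/200-.5)
g=lambda x,y:(212+(x-400)*100/400-.5,175+(y-200)*50/200-.5)
print('side top',onz(ci,*f(597,22),.09),'foot',onz(ci,*f(598,106),.015),'scene top',onz(cs,*g(554,226),.09),'foot',onz(cs,*g(554,318),.015), )
print('tri top',tri(ci,f(597,22),cs,g(554,226)),'hole side',onz(ci,*f(605,60),.068))
print('scene plate',np.mean([onz(cs,*g(*p),.012) for p in [(470,303),(563,250),(653,337),(568,370)]],0))
print([np.round(onz(cs,*g(*p),.012),4) for p in [(470,303),(653,337),(568,370)]])
s=robot.get_state();print(s['tool_pos'],s['force'],s['width'])
go([.5716,-.048,.17],79)
E
```

```text
side top [ 0.57352645 -0.04270711  0.09      ] foot [ 0.57777703 -0.05318629  0.015     ] scene top [ 0.57762302 -0.05296146  0.09      ] foot [ 0.56720326 -0.04151884  0.015     ]
tri top (array([ 0.57313691, -0.04730622,  0.09396395]), np.float64(0.0012259529580365446)) hole side [ 0.58092382 -0.05781912  0.068     ]
scene plate [ 0.57111811 -0.05612728  0.012     ]
[array([ 0.6383, -0.017 ,  0.012 ]), array([ 0.4924, -0.0761,  0.012 ]), array([0.5084, 0.0064, 0.012 ])]
[0.4809343  0.24519855 0.17124789] [ 0.64024757  0.02461395 -1.20886338] 0.0654894499597847
turn [11.11 -0.06  0.03] shift [ 0.0012  0.2934 -0.0901] rows>= 7 q [0.36 0.42 1.61 0.   1.11 1.93] jaw yaw -89.9
```

Call:
servo_tool([
  [[11, 0, 0], [0, 0.293, -0.092], 0.4],
  [[11, 0, 0], [0, 0.293, -0.092], 0.4],
  [[11, 0, 0], [0, 0.293, -0.092], 0.4],
  [[11, 0, 0], [0, 0.293, -0.092], 0.4],
  [[11, 0, 0], [0, 0.293, -0.092], 0.4],
  [[11, 0, 0], [0, 0.293, -0.092], 0.4],
  [[11, 0, 0], [0, 0.293, -0.092], 0.4],
  [[11, 0, 0], [0, 0.293, -0.092], 0.4],
  [[11, 0, 0], [0, 0.293, -0.092], 0.4],
  [[11, 0, 0], [0, 0.293, -0.092], 0.4],
  [[11, 0, 0], [0, 0.293, -0.092], 0.4],
])

```text
t: 6.1
tool_pos: [0.5731, -0.0464, 0.1708]
eef_rot: [-2.122, 0.2, 2.123]
force: [0.1, -0.4, -0.6]
width: 0.0652
```

```bash
python3 - <<'E'
from h import *
s=robot.get_state();print(s['tool_pos'],s['force'],s['width'])
b=np.array(s['tool_pos'])-[0,0,.0116]; o=[]
for n in('scene','side'):
    ci,im=snap(n,n+'1'); u,v=proj(ci,b).astype(int); print(n,u,v)
    o.append(cv2.resize(im[v-45:v+75,u-50:u+50],(400,480),interpolation=cv2.INTER_CUBIC))
cv2.imwrite('pics/c1.png',np.hstack(o)[:,:,::-1])
E
```

```text
[ 0.5731213  -0.04639801  0.17077421] [ 0.11713745 -0.37740216 -0.57278487] 0.06516649214003381
scene 249 162
side 279 178
```

View pics/c1.png

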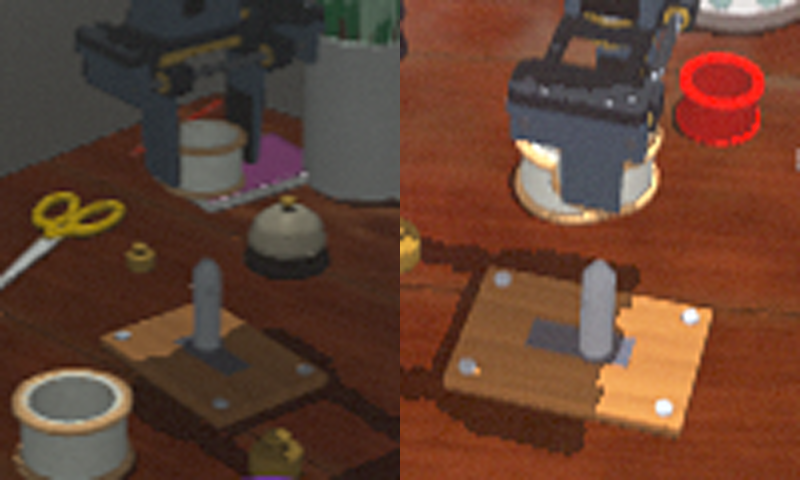

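Close-up of both views: the reel hangs level nearly over the spindle. In the side crop its centre is x≈588 against 598 for the spindle, so I'll nudge about 3 mm in +x and lower it.

Call:
servo_tool([
  [[0, 0, 0], [0.03, 0.0014, -0.0033], 0.4],
  [[0, 0, 0], [0.055, 0.0014, -0.0033], 0.4],
  [[0, 0, 0], [0.075, 0.0014, -0.0033], 0.4],
  [[0, 0, 0], [0.095, 0.0014, -0.0033], 0.4],
  [[0, 0, 0], [0.115, 0.0014, -0.0033], 0.4],
  [[0, 0, 0], [0.13, 0.0014, -0.0033], 0.4],
  [[0, 0, 0], [0.14, 0.0014, -0.0033], 0.4],
  [[0, 0, 0], [0.14, 0.0014, -0.0033], 0.4],
  [[0, 0, 0], [0.14, 0.0014, -0.0033], 0.4],
])

```text
t: 7.1
tool_pos: [0.5767, -0.0495, 0.0314]
eef_rot: [-2.122, 0.202, 2.121]
force: [-0.8, 0.2, 0.0]
width: 0.0653
```

Call:
servo_tool([
  [[0, 0, 0], [0.002, 0, 0], 0.4],
  [[0, 0, 0], [0.004, 0, 0], 0.4],
  [[0, 0, 0], [0.0055, 0, 0], 0.4],
  [[0, 0, 0], [0.0055, 0, 0], 0.4],
  [[0, 0, 0], [0.0055, 0, 0], 0.4],
])

```text
t: 7.6
tool_pos: [0.5765, -0.0497, 0.0255]
eef_rot: [-2.122, 0.202, 2.122]
force: [-0.0, 0.3, -2.1]
width: 0.0652
```

```bash
python3 - <<'E'
from h import *
s=robot.get_state();print(s['tool_pos'],s['force'],s['width'])
o=[]
for n in('scene','side'):
    ci,im=snap(n,n+'2'); u,v=proj(ci,(.57,-.05,.06)).astype(int)
    o.append(cv2.resize(im[v-60:v+60,u-50:u+50],(400,480),interpolation=cv2.INTER_CUBIC))
cv2.imwrite('pics/c2.png',np.hstack(o)[:,:,::-1])
E
```

```text
[ 0.57650946 -0.04966101  0.02549476] [-0.04407116  0.27215011 -2.06113086] 0.06524580954728879
```

Call:
servo_tool([
  [[0, 0, 0], [0.001, 0, 0], 0.4],
  [[0, 0, 0], [0.0018, 0, 0], 0.4],
  [[0, 0, 0], [0.0018, 0, 0], 0.4],
])

```text
t: 8.0
tool_pos: [0.5765, -0.0497, 0.0236]
eef_rot: [-2.122, 0.202, 2.122]
force: [-0.2, -0.0, -0.6]
width: 0.0656
```

Call:
servo_tool([
  [[0, 0, 0], [0, 0, 0], 0.2],
  [[0, 0, 0], [0, 0, 0], 0.1],
  [[0, 0, 0], [0, 0, 0], 0],
  [[0, 0, 0], [0, 0, 0], 0],
  [[0, 0, 0], [0, 0, 0], 0],
  [[0, 0, 0], [-0.02, 0, 0], 0],
  [[0, 0, 0], [-0.06, 0, 0], 0],
  [[0, 0, 0], [-0.11, 0, 0], 0],
  [[0, 0, 0], [-0.16, 0, 0], 0],
  [[0, 0, 0], [-0.2, 0, 0], 0],
  [[0, 0, 0], [-0.2, 0.01, 0.09], 0],
  [[0, 0, 0], [-0.2, 0.01, 0.09], 0],
  [[0, 0, 0], [-0.2, 0.01, 0.09], 0],
  [[0, 0, 0], [-0.2, 0.01, 0.09], 0],
  [[0, 0, 0], [-0.2, 0.01, 0.09], 0],
])

```text
t: 9.5
tool_pos: [0.4872, -0.0427, 0.2238]
eef_rot: [-2.123, 0.202, 2.121]
force: [1.1, 0.4, 0.0]
width: 0.0912
```

```bash
python3 - <<'E'
from h import *
s=robot.get_state();print(s['tool_pos'],s['force'],s['width'])
o=[]
for n in('scene','side','wrist'):
    ci,im=snap(n,n+'3'); p=(.57,-.05,.05); u,v=proj(ci,p).astype(int); print(n,u,v)
    h,w=(60,50) if n!='wrist' else (150,133)
    u0=max(0,u-w);v0=max(0,v-h)
    print(u0,v0)
    o.append(cv2.resize(im[v0:v0+2*h,u0:u0+2*w],(266 if n=='wrist' else 267,320),interpolation=cv2.INTER_CUBIC))
cv2.imwrite('pics/c3.png',np.hstack(o)[:,:,::-1])
E
```

```text
[ 0.48719194 -0.04265157  0.22379097] [1.1015541  0.36947378 0.03135352] 0.09123369292796542
scene 251 193
201 133
side 276 210
226 150
wrist 247 102
114 0
```

View pics/c3.png

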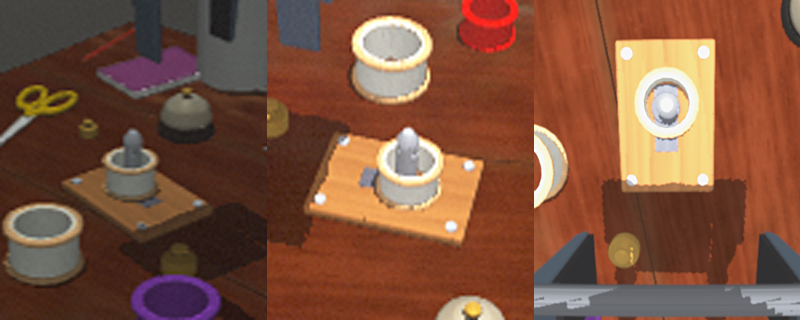

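The reel sits flat around the spindle in all three views. In the wrist crop the spindle tip is at (666,100) and the screws at (626,52), (704,51), (632,180) and (708,180). From these I'll refine the spindle, then measure the clip from the same views.

```bash
python3 - <<'E'
from h import *
ci=info('wrist')
f=lambda x,y:(x-534+114,y*300/320)
P=np.array([onz(ci,*f(*p),.012) for p in [(626,52),(704,51),(708,180),(632,180)]]); print(np.round(P,4),'c',P.mean(0))
d=(P[0]+P[1]-P[2]-P[3]); print('yaw',np.degrees(np.arctan2(d[1],d[0])))
im=cv2.imread('pics/wrist3.png'); u,v=f(666,100)
hsv=cv2.cvtColor(im,cv2.COLOR_BGR2HSV)
u,v=int(u),int(v); c=cv2.resize(im[v-40:v+40,u-40:u+40],(480,480),interpolation=cv2.INTER_CUBIC); cv2.imwrite('pics/w3c.png',c)
print('tip',onz(ci,*f(666,100),.09), u-40,v-40)
s=cv2.imread('pics/side3.png'); c2=cv2.resize(s[180:230,255:305],(320,320),interpolation=cv2.INTER_CUBIC); 
c2=np.vstack([c2,np.zeros((160,320,3),np.uint8)]); cv2.imwrite('pics/c4.png',np.hstack([c,c2]))
go([.43,-.29,.17],115)
E
```

```text
[[ 0.6359 -0.0159  0.012 ]
 [ 0.6205 -0.1     0.012 ]
 [ 0.4873 -0.0816  0.012 ]
 [ 0.5043  0.0067  0.012 ]] c [ 0.56199328 -0.04772537  0.012     ]
yaw -8.784894500224247
tip [ 0.575947   -0.05112133  0.09      ] 206 53
turn [-35.89  -0.     0.  ] shift [0.0534 0.2537 0.0092] rows>= 6 q [-0.21  0.29  1.66  0.    1.19  1.55] jaw yaw -100.9
```

View pics/c4.png

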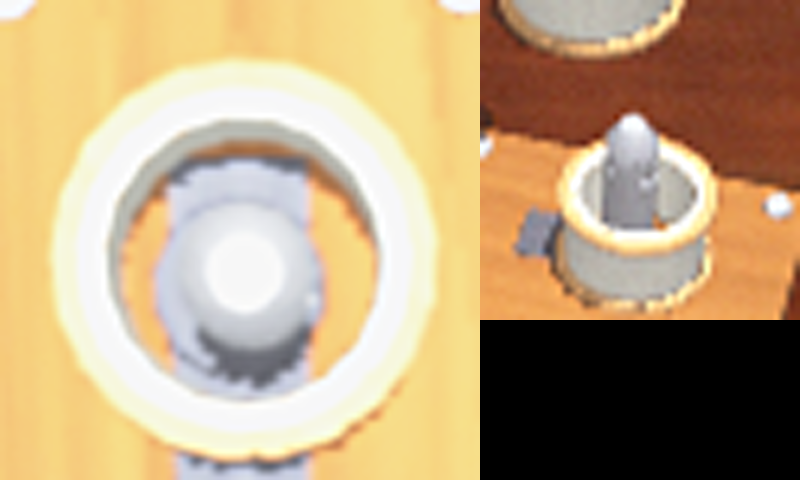

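The wrist crop gives the spindle tip at pixel (246.5,98). The side crop shows the shank standing clear of the bore. Next I'll hover by the clip.

Call:
servo_tool([
  [[-36, 0, 0], [0.053, 0.269, 0.037], 0],
  [[-36, 0, 0], [0.053, 0.269, 0.037], 0],
  [[-36, 0, 0], [0.053, 0.269, 0.037], 0],
  [[-36, 0, 0], [0.053, 0.269, 0.037], 0],
  [[-36, 0, 0], [0.053, 0.269, 0.037], 0],
  [[-36, 0, 0], [0.053, 0.269, 0.037], 0],
  [[-36, 0, 0], [0.053, 0.269, 0.037], 0],
  [[-36, 0, 0], [0.053, 0.269, 0.037], 0],
  [[-36, 0, 0], [0.053, 0.269, 0.037], 0],
  [[-36, 0, 0], [0.053, 0.269, 0.037], 0],
])

```text
t: 10.65
tool_pos: [0.3996, -0.2986, 0.1707]
eef_rot: [1.978, 0.442, -1.978]
force: [-0.6, -0.3, 0.3]
width: 0.0911
```

```bash
python3 - <<'E'
from h import *
ci,im=snap('wrist','w5'); s=robot.get_state(); print(s['tool_pos'],np.round(R.from_rotvec(s['eef_rot']).as_matrix()[:,1],3))
u,v=proj(ci,(.475,-.268,.01)).astype(int); u0=max(0,u-90);v0=max(0,v-90); print(u0,v0)
cv2.imwrite('pics/w5c.png',cv2.resize(im[v0:v0+180,u0:u0+180],(600,600),interpolation=cv2.INTER_CUBIC)[:,:,::-1])
E
```

```text
[ 0.39964731 -0.29858707  0.17081696] [ 0.426 -0.905  0.   ]
169 13
```

View pics/w5c.png

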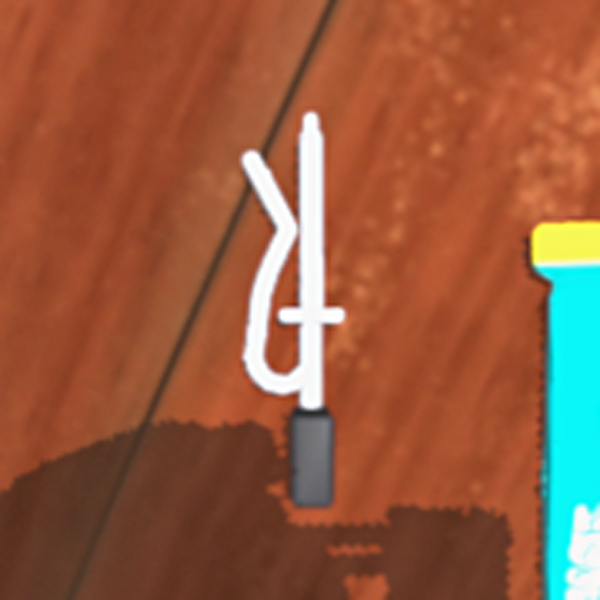

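The clip lies with its tip at crop (311,115), its leg straight down to (311,405), and the black tab spanning (290–333, 412–503).

```bash
python3 - <<'E'
from h import *
ci=info('wrist'); f=lambda x,y:(169+x*.3-.5,13+y*.3-.5)
tip=onz(ci,*f(311,113),.0095); leg=onz(ci,*f(311,405),.0095)
d=(tip-leg)[:2]; L=np.linalg.norm(d); d/=L; print('tip',tip,'leg root',leg,'len (83)',L,'yaw',np.degrees(np.arctan2(d[1],d[0])))
a=onz(ci,*f(311,414),.0415); b=onz(ci,*f(311,503),.0415); print('tab top ends',a,b,np.linalg.norm(a-b))
print('w',np.linalg.norm(onz(ci,*f(290,460),.0415)-onz(ci,*f(333,460),.0415)))
tabp=tip[:2]-d*96; print('tab from tip',tabp, 'tab top mid',(a+b)[:2]/2)
ci3=np.array([0])
g=tip[:2]-d*.099
m=(a+b)[:2]/2
go([*( .5*(tip[:2]-d*.096)+.5*m - d*.002),.018],np.degrees(np.arctan2(d[1],d[0]))+90)
E
```

```text
tip [ 0.52332046 -0.24708685  0.0095    ] leg root [ 0.44860558 -0.28252155  0.0095    ] len (83) 0.0826917831459196 yaw 25.373373627242728
tab top ends [ 0.44807589 -0.28214118  0.0415    ] [ 0.42601886 -0.29261731  0.0415    ] 0.02441847523119872
w 0.011812359914237935
tab from tip [-86.21599433 -41.3845548 ] tab top mid [ 0.43704737 -0.28737925]
turn [-0.18 -0.01 -0.  ] shift [ 0.1528  0.0061 -0.0362] rows>= 4 q [-0.76  0.37  1.71  0.    1.06  0.37] jaw yaw -64.8
```

Call:
servo_tool([
  [[0, 0, 0], [0.04, 0.006, -0.036], 0.3],
  [[0, 0, 0], [0.08, 0.006, -0.036], 0.5],
  [[0, 0, 0], [0.115, 0.006, -0.036], 0.5],
  [[0, 0, 0], [0.14, 0.006, -0.036], 0.5],
  [[0, 0, 0], [0.15, 0.006, -0.036], 0.5],
  [[0, 0, 0], [0.153, 0.006, -0.036], 0.5],
  [[0, 0, 0], [0.153, 0.006, -0.036], 0.7],
  [[0, 0, 0], [0.153, 0.006, -0.036], 0.8],
  [[0, 0, 0], [0.153, 0.006, -0.036], 0.95],
  [[0, 0, 0], [0.153, 0.006, -0.036], 0.95],
  [[0, 0, 0], [0.153, 0.006, -0.036], 0.95],
  [[0, 0, 0], [0.153, 0.006, -0.036], 0.95],
  [[0, 0, 0], [0.153, 0.006, -0.036], 0.95],
], grip_force=30)

```text
t: 12.0
tool_pos: [0.4344, -0.29, 0.0182]
eef_rot: [1.979, 0.44, -1.978]
force: [-0.3, 0.4, 9.1]
width: 0.0121
```

Call:
servo_tool([
  [[0, 0, 0], [-0.02, 0, 0], 0.95],
  [[0, 0, 0], [-0.05, 0, 0], 0.95],
  [[0, 0, 0], [-0.09, 0, 0], 0.95],
  [[0, 0, 0], [-0.12, 0, 0], 0.95],
  [[0, 0, 0], [-0.12, 0, 0], 0.95],
  [[0, 0, 0], [-0.12, 0, 0], 0.95],
])

```text
t: 12.6
tool_pos: [0.4343, -0.2899, 0.138]
eef_rot: [1.979, 0.44, -1.978]
force: [-0.2, -0.3, -0.4]
width: 0.0118
```

```bash
python3 - <<'E'
from h import *
s=robot.get_state(); print(s['tool_pos'],s['force'],s['width'])
ci,im=snap('wrist','w6')
# spindle refined
d=np.array([np.cos(np.radians(-10)),np.sin(np.radians(-10))])
S=np.array([.573,-.049]); tcp=S-d*(.054+.11)
go([*tcp,.138],80)
E
```

```text
[ 0.43431042 -0.28992687  0.13796985] [-0.18105107 -0.25796105 -0.41513862] 0.01177652346560496
turn [3.511e+01 2.000e-02 2.000e-02] shift [-0.0008 -0.2531 -0.0939] rows>= 6 q [-0.7   0.45  1.69 -0.    1.01  0.43] jaw yaw -64.9
```

Call:
servo_tool([
  [[35, 0, 0], [0, -0.253, -0.094], 0.95],
  [[35, 0, 0], [0, -0.253, -0.094], 0.95],
  [[35, 0, 0], [0, -0.253, -0.094], 0.95],
  [[35, 0, 0], [0, -0.253, -0.094], 0.95],
  [[35, 0, 0], [0, -0.253, -0.094], 0.95],
  [[35, 0, 0], [0, -0.253, -0.094], 0.95],
  [[35, 0, 0], [0, -0.253, -0.094], 0.95],
  [[35, 0, 0], [0, -0.253, -0.094], 0.95],
  [[35, 0, 0], [0.03, -0.253, -0.094], 0.95],
  [[35, 0, 0], [0.05, -0.253, -0.094], 0.95],
  [[35, 0, 0], [0.061, -0.253, -0.094], 0.95],
  [[35, 0, 0], [0.061, -0.253, -0.094], 0.95],
  [[35, 0, 0], [0.061, -0.253, -0.094], 0.95],
])

```text
t: 13.95
tool_pos: [0.4119, -0.0216, 0.0764]
eef_rot: [-2.13, 0.186, 2.132]
force: [-0.2, 0.5, -1.7]
width: 0.0118
```

```bash
python3 - <<'E'
from h import *
s=robot.get_state(); print(s['tool_pos'],s['force'],s['width'],np.degrees(np.arctan2(*R.from_rotvec(s['eef_rot']).as_matrix()[[1,0],1])))
ci,im=snap('wrist','w7'); u,v=proj(ci,(.54,-.043,.068)).astype(int); u0=u-60;v0=max(0,v-70);print('w',u0,v0)
o=[cv2.resize(im[v0:v0+160,u0:u0+120],(360,480),interpolation=cv2.INTER_CUBIC)]
for n in('scene','side'):
    ci,im=snap(n,n+'7'); u,v=proj(ci,(.54,-.043,.068)).astype(int); print(n,u-30,v-30)
    o.append(cv2.resize(im[v-30:v+30,u-30:u+30],(240,240),interpolation=cv2.INTER_CUBIC))
cv2.imwrite('pics/c7.png',np.hstack([o[0],np.vstack(o[1:])])[:,:,::-1])
E
```

```text
[ 0.41190252 -0.02162943  0.07643786] [-0.20665463  0.49808851 -1.67714059] 0.011849635004151116 -99.95872371703139
w 192 0
scene 226 162
side 235 172
```

View pics/c7.png

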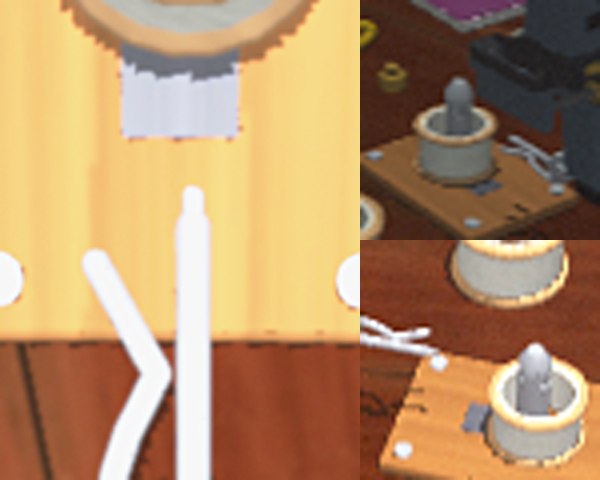

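Wrist close-up: the clip's tip is at crop (193,188), level and straight, and the foot's slot strip is centred at x≈180. The spindle itself is out of frame, so I'll compute relative to the strip.

```bash
python3 - <<'E'
from h import *
th=np.radians(-10); E=np.array([[np.cos(th),np.sin(th)],[-np.sin(th),np.cos(th)]])
c7=info('wrist'); f=lambda x,y:(192+x/3-.5,y/3-.5)
tip=onz(c7,*f(193,187),.0677); st=onz(c7,*f(180,134),.012)
print('tip cam',tip,'tip kin',np.array([.4119,-.0216])+.0987*np.array([np.cos(th),np.sin(th)]),'strip',st)
print('y tip - y strip',E@(tip-st)[:2])
# w3: rebuild pose of wrist camera from relative tool pose
s=robot.get_state(); Tw=np.eye(4);Tw[:3,:3]=R.from_rotvec(s['eef_rot']).as_matrix();Tw[:3,3]=s['tool_pos']
K=np.array(c7['world_to_cam'])@Tw
T3=np.eye(4);T3[:3,:3]=R.from_rotvec([-2.123,.202,2.121]).as_matrix();T3[:3,3]=[.48719,-.04265,.22379]
c3=dict(c7);c3['world_to_cam']=K@np.linalg.inv(T3)
g=lambda x,y:(206+x/6-.5,53+y/6-.5)
t3=onz(c3,*g(243,270),.09); s3a=onz(c3,*g(240,180),.013); s3b=onz(c3,*g(242,470),.012)
print('spindle w3',t3,'strip',s3a,s3b,'dy',E@(t3-s3a)[:2],E@(t3-s3b)[:2])
c=info('side'); hs=lambda x,y:(235+(x-360)/4-.5,172+(y-240)/4-.5)
cs=info('scene'); hc=lambda x,y:(226+(x-360)/4-.5,162+y/4-.5)
A=tri(c,hs(536,345),cs,hc(459,79)); B=tri(c,hs(443,351),cs,hc(512,138))
print('spindle tip tri',A,'clip tip? tri',B); print('rel',E@(B[0]-A[0])[:2])
print('side: spindle z.09',onz(c,*hs(536,345),.088),'clip tip z.0677',onz(c,*hs(443,351),.0677))
E
```

```text
tip cam [ 0.50951076 -0.03871643  0.0677    ] tip kin [ 0.50910053 -0.03873908] strip [ 0.52906431 -0.0391376   0.012     ]
y tip - y strip [-0.01932962 -0.00298066]
spindle w3 [ 0.57306909 -0.05052439  0.09      ] strip [ 0.59267856 -0.05150769  0.013     ] [ 0.54030148 -0.04141931  0.012     ] dy [-0.01948231 -0.00243679] [ 0.03385088 -0.00327672]
spindle tip tri (array([ 0.57255929, -0.04756948,  0.09329282]), np.float64(0.0016414474622319798)) clip tip? tri (array([ 0.51005845, -0.03645254,  0.06917785]), np.float64(0.006519604808437356))
rel [-6.34817557e-02  9.48988300e-05]
side: spindle z.09 [ 0.5730788  -0.04143289  0.088     ] clip tip z.0677 [ 0.51247352 -0.03232025  0.0677    ]
```

The three estimates agree: the clip's line passes within 1 mm of the spindle axis and the leg height is 67.7 mm against 68. I'll advance to just short of the mouth, then feel my way in.

Call:
servo_tool([
  [[0, 0, 0], [-0.0003, 0, -0.02], 0.95],
  [[0, 0, 0], [-0.0003, 0, -0.035], 0.95],
  [[0, 0, 0], [-0.0003, 0, -0.045], 0.95],
  [[0, 0, 0], [-0.0003, 0, -0.05], 0.95],
  [[0, 0, 0], [-0.0003, 0, -0.05], 0.95],
  [[0, 0, 0], [-0.0003, 0, -0.051], 0.95],
  [[0, 0, 0], [-0.0003, 0, -0.052], 0.95],
  [[0, 0, 0], [-0.0003, 0, -0.053], 0.95],
  [[0, 0, 0], [-0.0003, 0, -0.0535], 0.95],
  [[0, 0, 0], [-0.0003, 0, -0.054], 0.95],
], grip_force=30)

```text
t: 15.1
tool_pos: [0.4651, -0.0301, 0.0769]
eef_rot: [-2.131, 0.184, 2.131]
force: [-0.5, 0.4, -1.0]
width: 0.012
```

Call:
servo_tool([
  [[0, 0, 0], [0, 0, -0.0005], 0.95],
  [[0, 0, 0], [0, 0, -0.001], 0.95],
  [[0, 0, 0], [0, 0, -0.0015], 0.95],
  [[0, 0, 0], [0, 0, -0.002], 0.95],
  [[0, 0, 0], [0, 0, -0.0025], 0.95],
  [[0, 0, 0], [0, 0, -0.003], 0.95],
])

```text
t: 15.7
tool_pos: [0.4681, -0.0306, 0.0769]
eef_rot: [-2.131, 0.184, 2.131]
force: [0.3, -0.5, -0.7]
width: 0.0122
```

Call:
servo_tool([
  [[0, 0, 0], [0, 0, -0.0007], 0.95],
  [[0, 0, 0], [0, 0, -0.0014], 0.95],
  [[0, 0, 0], [0, 0, -0.002], 0.95],
  [[0, 0, 0], [0, 0, -0.0025], 0.95],
  [[0, 0, 0], [0, 0, -0.003], 0.95],
])

```text
t: 16.2
tool_pos: [0.4711, -0.0311, 0.0769]
eef_rot: [-2.131, 0.184, 2.131]
force: [0.5, -0.3, 0.2]
width: 0.0118
```

Call:
servo_tool([
  [[0, 0, 0], [0, 0, -0.0007], 0.95],
  [[0, 0, 0], [0, 0, -0.0014], 0.95],
  [[0, 0, 0], [0, 0, -0.002], 0.95],
  [[0, 0, 0], [0, 0, -0.0025], 0.95],
  [[0, 0, 0], [0, 0, -0.003], 0.95],
])

```text
t: 16.7
tool_pos: [0.474, -0.0316, 0.0769]
eef_rot: [-2.131, 0.184, 2.131]
force: [-1.1, -0.4, -0.7]
width: 0.0116
```

Call:
servo_tool([
  [[0, 0, 0], [0, 0, -0.0007], 0.95],
  [[0, 0, 0], [0, 0, -0.0014], 0.95],
  [[0, 0, 0], [0, 0, -0.002], 0.95],
  [[0, 0, 0], [0, 0, -0.0025], 0.95],
  [[0, 0, 0], [0, 0, -0.003], 0.95],
])

```text
t: 17.2
tool_pos: [0.4769, -0.0322, 0.0769]
eef_rot: [-2.131, 0.185, 2.131]
force: [-1.4, -0.9, -0.0]
width: 0.0121
```

Call:
servo_tool([
  [[0, 0, 0], [0, 0, -0.001], 0.95],
  [[0, 0, 0], [0, 0, -0.002], 0.95],
  [[0, 0, 0], [0, 0, -0.003], 0.95],
  [[0, 0, 0], [0, 0, -0.004], 0.95],
  [[0, 0, 0], [0, 0, -0.005], 0.95],
])

```text
t: 17.7
tool_pos: [0.4819, -0.033, 0.0769]
eef_rot: [-2.131, 0.184, 2.131]
force: [-1.6, -3.0, -0.1]
width: 0.0119
```

Call:
servo_tool([
  [[0, 0, 0], [0, 0, -0.001], 0.95],
  [[0, 0, 0], [0, 0, -0.002], 0.95],
  [[0, 0, 0], [0, 0, -0.003], 0.95],
  [[0, 0, 0], [0, 0, -0.004], 0.95],
  [[0, 0, 0], [0, 0, -0.005], 0.95],
])

```text
t: 18.2
tool_pos: [0.4869, -0.0339, 0.0769]
eef_rot: [-2.131, 0.184, 2.131]
force: [-2.7, -2.9, -0.5]
width: 0.0118
```

```bash
python3 - <<'E'
from h import *
s=robot.get_state(); print(s['tool_pos'],s['force'],s['wrist_torque'])
o=[]
for n in('scene','side'):
    ci,im=snap(n,n+'8'); u,v=proj(ci,(.56,-.047,.068)).astype(int); print(n,u-30,v-30)
    o.append(cv2.resize(im[v-30:v+30,u-30:u+30],(400,400),interpolation=cv2.INTER_CUBIC))
cv2.imwrite('pics/c8.png',np.hstack(o)[:,:,::-1])
E
```

```text
[ 0.48685087 -0.03390587  0.07690713] [-2.676111   -2.85081249 -0.53508073] [-0.60667494  0.49256892 -0.27828881]
scene 222 159
side 243 174
```

View pics/c8.png

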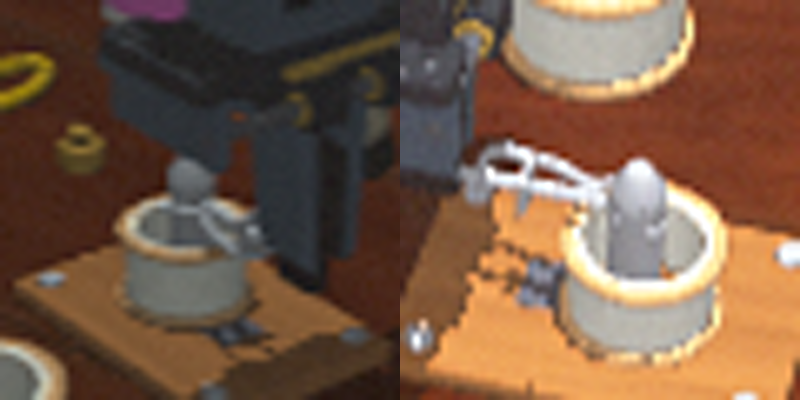

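The leg's nose is in the cross hole. A 3 N side force toward -y shows I'm slightly to the +y side, so I'll ease over about 0.8 mm and go on.

Call:
servo_tool([
  [[0, 0, 0], [0, 0.0004, 0], 0.95],
  [[0, 0, 0], [0, 0.0008, 0], 0.95],
  [[0, 0, 0], [0, 0.0008, -0.001], 0.95],
  [[0, 0, 0], [0, 0.0008, -0.002], 0.95],
  [[0, 0, 0], [0, 0.0008, -0.003], 0.95],
])

```text
t: 18.8
tool_pos: [0.4899, -0.0351, 0.077]
eef_rot: [-2.131, 0.184, 2.131]
force: [-1.0, -0.1, -1.4]
width: 0.0119
```

Call:
servo_tool([
  [[0, 0, 0], [0, 0, -0.001], 0.95],
  [[0, 0, 0], [0, 0, -0.002], 0.95],
  [[0, 0, 0], [0, 0, -0.003], 0.95],
  [[0, 0, 0], [0, 0, -0.004], 0.95],
])

```text
t: 19.2
tool_pos: [0.4936, -0.0358, 0.0769]
eef_rot: [-2.131, 0.184, 2.131]
force: [-0.4, 1.0, -0.4]
width: 0.0117
```

Call:
servo_tool([
  [[0, 0, 0], [0, 0, -0.001], 0.95],
  [[0, 0, 0], [0, 0, -0.002], 0.95],
  [[0, 0, 0], [0, 0, -0.003], 0.95],
  [[0, 0, 0], [0, 0, -0.004], 0.95],
])

```text
t: 19.6
tool_pos: [0.4971, -0.0364, 0.0768]
eef_rot: [-2.13, 0.184, 2.132]
force: [-4.3, 1.7, -0.6]
width: 0.012
```

Call:
servo_tool([
  [[0, 0, 0], [0, 0, -0.001], 0.95],
  [[0, 0, 0], [0, 0, -0.002], 0.95],
  [[0, 0, 0], [0, 0, -0.003], 0.95],
  [[0, 0, 0], [0, 0, -0.004], 0.95],
])

```text
t: 20.0
tool_pos: [0.5009, -0.0371, 0.0767]
eef_rot: [-2.13, 0.184, 2.133]
force: [-6.6, 3.2, -0.5]
width: 0.0116
```

Call:
servo_tool([
  [[0, 0, 0], [0, 0, -0.001], 0.95],
  [[0, 0, 0], [0, 0, -0.002], 0.95],
  [[0, 0, 0], [0, 0, -0.003], 0.95],
])

```text
t: 20.3
tool_pos: [0.5036, -0.0375, 0.0767]
eef_rot: [-2.129, 0.184, 2.133]
force: [-4.9, 2.9, -0.4]
width: 0.0117
```

Call:
servo_tool([
  [[0, 0, 0], [0, 0, -0.001], 0.95],
  [[0, 0, 0], [0, 0, -0.002], 0.95],
  [[0, 0, 0], [0, 0, -0.003], 0.95],
  [[0, 0, 0], [0, 0, -0.004], 0.95],
])

```text
t: 20.7
tool_pos: [0.508, -0.0383, 0.0768]
eef_rot: [-2.13, 0.184, 2.132]
force: [-3.2, 2.2, -1.8]
width: 0.0119
```

Call:
servo_tool([
  [[0, 0, 0], [0, 0, -0.001], 0.95],
  [[0, 0, 0], [0, 0, -0.002], 0.95],
  [[0, 0, 0], [0, 0, -0.003], 0.95],
  [[0, 0, 0], [0, 0, -0.004], 0.95],
])

```text
t: 21.1
tool_pos: [0.5129, -0.0392, 0.0771]
eef_rot: [-2.132, 0.184, 2.13]
force: [-0.0, 3.1, -1.4]
width: 0.0116
```

Call:
servo_tool([
  [[0, 0, 0], [0, 0, -0.0007], 0.95],
  [[0, 0, 0], [0, 0, -0.0014], 0.95],
  [[0, 0, 0], [0, 0, -0.002], 0.95],
])

```text
t: 21.4
tool_pos: [0.5145, -0.0395, 0.077]
eef_rot: [-2.131, 0.184, 2.131]
force: [-1.2, 3.0, 0.1]
width: 0.0118
```

Call:
servo_tool([
  [[0, 0, 0], [0, 0, -0.0005], 0.95],
  [[0, 0, 0], [0, 0, -0.001], 0.95],
  [[0, 0, 0], [0, 0, -0.0015], 0.95],
])

```text
t: 21.7
tool_pos: [0.5158, -0.0398, 0.0769]
eef_rot: [-2.131, 0.184, 2.131]
force: [-1.2, 3.2, -0.5]
width: 0.0121
```

Call:
servo_tool([
  [[0, 0, 0], [0, 0, -0.0005], 0.95],
  [[0, 0, 0], [0, 0, -0.001], 0.95],
])

```text
t: 21.9
tool_pos: [0.5168, -0.0399, 0.0769]
eef_rot: [-2.131, 0.184, 2.131]
force: [-0.4, 2.9, -0.7]
width: 0.0119
```

Call:
servo_tool([
  [[0, 0, 0], [0, 0, -0.0005], 0.95],
  [[0, 0, 0], [0, 0, -0.001], 0.95],
])

```text
t: 22.1
tool_pos: [0.5179, -0.0401, 0.077]
eef_rot: [-2.131, 0.184, 2.131]
force: [-0.6, 2.0, -0.7]
width: 0.0117
```

Call:
servo_tool([
  [[0, 0, 0], [0, 0, -0.0005], 0.95],
  [[0, 0, 0], [0, 0, -0.001], 0.95],
])

```text
t: 22.3
tool_pos: [0.5188, -0.0403, 0.0769]
eef_rot: [-2.131, 0.184, 2.131]
force: [-0.6, 1.4, -0.8]
width: 0.0119
```

Call:
servo_tool([
  [[0, 0, 0], [0, 0, -0.0004], 0.95],
  [[0, 0, 0], [0, 0, -0.0008], 0.95],
])

```text
t: 22.5
tool_pos: [0.519, -0.0403, 0.0769]
eef_rot: [-2.13, 0.184, 2.132]
force: [-4.3, 3.8, 1.8]
width: 0.012
```

Call:
servo_tool([
  [[0, 0, 0], [0, 0, -0.0004], 0.95],
  [[0, 0, 0], [0, 0, -0.0006], 0.95],
])

```text
t: 22.7
tool_pos: [0.5191, -0.0403, 0.0768]
eef_rot: [-2.129, 0.184, 2.133]
force: [-6.4, 2.9, 3.2]
width: 0.0118
```

Contact is at TCP x=0.519, exactly where home was predicted. I'll press a touch more, relax, release and lift off.

Call:
servo_tool([
  [[0, 0, 0], [0, 0, -0.0003], 0.95],
  [[0, 0, 0], [0, 0, -0.0003], 0.95],
])

```text
t: 22.9
tool_pos: [0.5192, -0.0403, 0.0767]
eef_rot: [-2.129, 0.184, 2.134]
force: [-7.2, 2.6, 3.6]
width: 0.0116
```

Call:
servo_tool([
  [[0, 0, 0], [0, 0, 0.0005], 0.95],
  [[0, 0, 0], [0, 0, 0.0009], 0.8],
  [[0, 0, 0], [0, 0, 0.0009], 0.7],
  [[0, 0, 0], [0, 0, 0.0009], 0.6],
  [[0, 0, 0], [0, 0, 0.0009], 0.6],
  [[0, 0, 0], [-0.015, 0, 0.0009], 0.6],
  [[0, 0, 0], [-0.04, 0, 0.0009], 0.6],
  [[0, 0, 0], [-0.08, 0, 0.0009], 0.6],
  [[0, 0, 0], [-0.13, 0, 0.005], 0.6],
  [[0, 0, 0], [-0.16, 0, 0.03], 0.6],
  [[0, 0, 0], [-0.16, 0, 0.06], 0.6],
  [[0, 0, 0], [-0.16, 0, 0.06], 0.6],
  [[0, 0, 0], [-0.16, 0, 0.06], 0.6],
])

```text
t: 24.2
tool_pos: [0.4612, -0.0302, 0.2372]
eef_rot: [-2.132, 0.185, 2.13]
force: [-0.1, -0.2, 0.8]
width: 0.0359
```

```bash
python3 - <<'E'
from h import *
s=robot.get_state(); print(s['tool_pos'],s['force'],s['width'])
o=[]
for n in('scene','side','wrist'):
    ci,im=snap(n,n+'9'); u,v=proj(ci,(.55,-.046,.068)).astype(int); h=35 if n!='wrist' else 80
    u0,v0=max(0,u-h),max(0,v-h); print(n,u0,v0)
    o.append(cv2.resize(im[v0:v0+2*h,u0:u0+2*h],(266,266) if n!='wrist' else (532,532),interpolation=cv2.INTER_CUBIC))
cv2.imwrite('pics/c9.png',np.hstack([o[2],np.vstack(o[:2])])[:,:,::-1])
E
```

```text
[ 0.46122279 -0.03022643  0.23720917] [-0.05687602 -0.17923835  0.75001417] 0.03587226654578665
scene 219 155
side 234 168
wrist 175 15
```

View pics/c9.png

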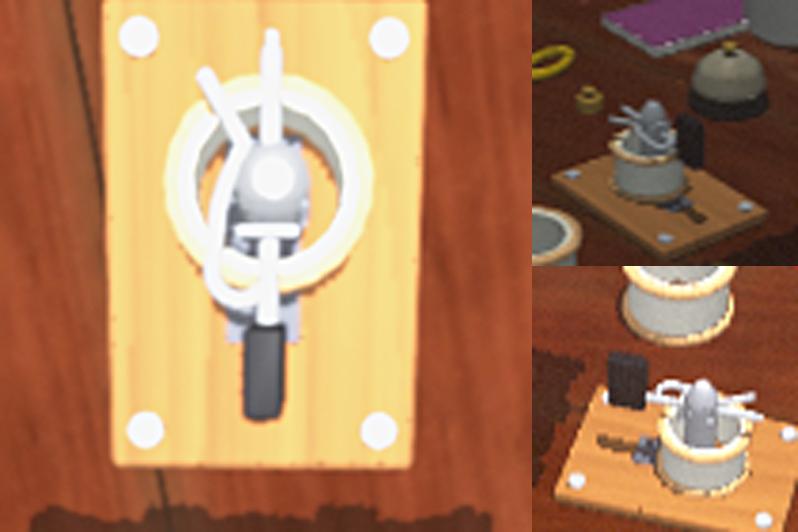

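```bash
python3 - <<'E'
from h import *
ci=info('wrist'); f=lambda x,y:(175+x*160/532-.5,15+y*160/532-.5)
th=np.radians(-10); d=np.array([np.cos(th),np.sin(th)])
A=onz(ci,*f(270,178),.09)[:2]
for n,p,z in [('tip 44',(272,30),.068),('plate top front -11',(268,224),.0775),('tab top front -39',(265,327),.1),('tab top back -65',(262,418),.1)]:
    print(n,np.round((onz(ci,*f(*p),z)[:2]-A)@d*1000,1))
print('axis',A)
E
```

```text
tip 44 43.9
plate top front -11 -11.2
tab top front -39 -40.3
tab top back -65 -65.2
axis [ 0.57268802 -0.049969  ]
```

The clip is home: tip at +43.9 mm (expected 44) and plate at -11.2 mm (expected -11). The robot is clear, so I'm handing in.

```bash
python3 -c "
from bench import robot
print(robot.hand_in(), robot.get_state()['t'])"
```

```text
the job is handed in; nothing more can be done
the job is handed in; nothing more can be done
```

The ribbon reel is on the stand, locked by the hairpin clip, and I handed the job in at about 24 s of the 72 s allowed. I picked the smaller cream reel, lowered it over the spindle onto the base plate, and slid the clip in from the stand's -x side.

- **Insertion:** the highest force I read while pushing was about 8 N. It peaked near 7 N as the arm's hump rode over the shank, dropped as it snapped, then rose again when the stop plate met the shank.
- **Clip position:** the last wrist picture puts the leg's tip 43.9 mm past the spindle axis (44 expected) and the stop plate 11.2 mm before it (11 expected). The arm is hooked round the shank.
- **Release:** the gripper is open and lifted clear, with force readings near zero. None of the neighbouring things was touched on purpose, but I did not measure their positions again afterwards.
- **Disagreement:** the scene, side and wrist cameras differed by a few millimetres on the spindle's absolute position. I aligned the clip to the spindle within single pictures, then took up the last 0.8 mm by feel.

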